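Wedge the board stage up off its rests

TASK

The circuit board sits on a hinged stage plate that is latched down: turn the T-knob beside the plate a quarter turn anticlockwise, past its click, so that the latch swings off the plate. Then take the steel wedge, lay it flat on the stage's base and push it thin end first, squarely, under the bar along the plate's front edge until the plate has just come up off its rests, about 3 or 4 mm and no more. Finish while still gripping the wedge there, so that it cannot creep back while I swing the microscope over; the wedge alone carries the plate, and everything else on the bench stays where it lies.

Things in the scene. Friction and masses are not known exactly. Their poses are not given: they have to be found in the camera images.
- stage: the stage's flat dark steel base, 300 x 230 mm along its x and y, 14 mm thick, fixed; origin at the centre of its underside (table height). Its -x end is a clear run 128 mm long on which the wedge slides towards +x, under the bar. The hinged plate lies over its +x part. Two posts at x 0, y -52 and +52 mm, 12 mm thick, are the plate's rests and leave 92 mm between them for the wedge
- plate: the aluminium plate, 154 x 130 x 8 mm, about 0.9 kg, with bar and circuit board; origin on the hinge axis at its far edge, mid-width, 40 mm above the table, x +132 mm of the stage; x from bar to hinge, y along the hinge. Down on its rests it is level, its top 44 mm and the board and clips up to 52 mm above the table. It cannot rise while the latch is closed
- lift_bar (a point): lowest point, at mid-width, of the round steel bar (14 mm thick, 130 mm long, along y) under the plate's front edge, at x -22, y 0 mm of the stage. With the plate down it is 22 mm above the table, so 8 mm above the base; it rises with the plate. Lifting it with the wedge takes a push of about 10 to 15 N. Axes of the plate
- knob_grip (a point): centre of the latch's black T-handle, on its vertical turning axis, 74 mm above the table, at x +10, y +92 mm of the stage. The handle is 46 mm long (its y), 12 mm thick (its x), 20 mm high; closed it lies along the stage's y, open along the stage's x. The steel latch tongue below it points to its -y and, closed, covers the plate's edge
- lock_knob (a joint): angle of the latch knob in rad: 0 closed, grows anticlockwise seen from above, 1.57 fully open (stop). A spring detent holds it at either end: it resists with up to 0.09 N m until about 0.8 rad, then snaps on to fully open by itself when let go
- wedge: plain steel wedge, 125 mm long (x), 30 mm wide, 0.4 kg, lying on its flat sole to one side of the stage; origin at the centre of the sole. The 30 mm at -x is a head 30 mm high; from there a 95 mm taper runs to +x, its top falling evenly from 17.25 mm to 3 mm at the tip (0.15 mm per mm)
- wedge_grip (a point): centre, half-way up, of the wedge's 30 x 30 x 30 mm head, 15 mm above the sole; axes of the wedge, x towards the thin end
- wedge_tip (a point): middle of the wedge's thin end, at the sole: 110 mm along +x from the centre of the head and 15 mm lower; axes of the wedge
- block: leave alone: rectangular steel setting block, 110 x 30 x 18 mm, level top, no taper; origin at the centre of its underside, long side along x
- spool: leave alone: small solder spool standing on end, 54 mm across, 40 mm high; origin at the centre of its underside
- brush: leave alone: small cleaning brush, 150 mm long, lying flat; origin under its middle, handle to -x
- tweezers: leave alone: steel tweezers, 125 x 14 x 5 mm, lying on the stage's base beside the plate, on the side away from the knob; origin under their middle, points to +x
- flux: leave alone: white bottle, 40 mm across, 85 mm high; origin at the centre of its underside
- meter: leave alone: hand-held meter in a green holster, 170 x 85 x 42 mm, lying on its back; origin at the centre of its underside
- dish: leave alone: white round dish, 64 mm across, 22 mm high; origin at the centre of its underside
Things that resemble listed ones, but are neither listed nor needed, are in the scene too. What is shaped like the wedge but red is not meant.

How it is judged:
By the outcome, as a careful person would: the job done as asked, in the order asked, and still so for the second after the job is handed in, while the arm keeps its last pose, push and grip.
It also fails if it takes over 61 s, if anything falls off the work surface, if the arm or the gripper's body presses on something with over 40 N, if the wrist force passes 120 N, or if a joint passes its speed limit or range.

ROBOT

A 7-joint arm with a two-finger parallel gripper is mounted at the origin on the work surface. World frame = base frame: x ahead of the robot, y to its left, z up, the work surface at z = 0. Lengths are in m, angles in rad, forces in N, time in s.
With the tool pointing down it reaches from about 0.425 to 0.875 m from the base axis. Payload 4.7 kg.
Tool frame: the origin (TCP) lies at the very end of the fingers, on their centre line; the grasp point (between the pads) lies 19 mm behind it (ctrl.grasp_offset is the distance from the TCP to the grasp point, in m); z points along the fingers, y is the direction in which the jaws open and shut (so a half turn about z gives the same grasp; the last joint's range is limited). The gripper opens to 87 mm and grips with 3 to 60 N. Pads are 19 mm wide; open, the fingers measure 117 mm over their backs; the gripper's body (75 mm by 190 mm) begins 51 mm behind the grasp point.
Start: joints at [-1.194, 0.321, -0.07, 1.45, 0.023, 1.371, -0.057], TCP at [0.231, 0.608, 0.223] pointing down, gripper open.
Joint ranges: [-2.86, 2.86], [-0.3, 2.09], [-1.38, 1.24], [0.06, 2.45], [-1.56, 4.7], [0.09, 2.05], [-2.69, 2.69]. Speed limits (rad/s): [2.57, 2.57, 3.14, 3.14, 3.14, 3.14, 3.14].

INTERFACE

Orientations are given as a rotation vector (axis times angle).
In Python, from bench import ctrl gives the robot as it stands.
- The arm moves only by the shell command python3 -m creep 'ROWS' [FORCE]. ROWS is JSON, a list that holds one entry, the list of rows, each a list of 7 numbers: the opening, from 0 (shut) to 1 (fully open), then the shift along the tool's x, y, z in mm, then the turn, a rotation vector about the tool's x, y, z in rad. In form: [[[grip, dx, dy, dz, rx, ry, rz], ...]]. A call has 1 to 5 rows; each row is the pose to reach, as a shift and turn from the pose commanded when the call began, along the tool's axes at that moment; what a row does not reach only later rows make up. A row lasts 1/10 s, in which the tool goes at most 50 mm and 8.59 degrees, less where a joint would pass 70% of its speed; a pose out of reach is approached as far as the arm can. A call with a gripper value outside its range is refused whole. The fingers move at their own pace and stop on an object; FORCE is the grip in N (left out, the last holds). Time passes only in rows, so rows that repeat a pose let the fingers close. It gives the time, the measured TCP pose, the force and the opening at its end, in the units of the state.
- ctrl.get_state(): the state, without advancing time (a new reading comes with each control period).
- ctrl.get_image(name): name is "scene" or "top"; returns the picture (420x560x3 uint8, red, green, blue); there is no depth.
- ctrl.camera_params(name): a dict with "K" (3x3 intrinsics, pixels), "pose" (4x4, takes a point from camera to world coordinates). Camera axes: x right, y down, z forward; pixel columns grow to the right and rows downward; lengths in m; the calibration is good to about 2 mm. A picture is of the moment at which its call begins. camera_params takes no time and is no camera call.
- ctrl.close_job(): hands the job in, once; it reports no verdict.
The state is a dict: "time": time; "joint_positions": joint angles; "qd": joint speeds; "joint_torque": joint torques, N m; "position": TCP position; "tool_rot": TCP orientation; "ft_force": force on the tool from outside, world axes, zero at the start; "torque": the same for the moment, N m; "grip_width": opening from 0.0 (shut) to 1.0 (fully open).
Only numpy, scipy, OpenCV 4.12 (cv2) and the standard library are available. Lean on these libraries where they do the work, as an engineer would, in place of code of your own. Each camera call takes 0.05 s, during which the arm holds its last target. There are 200 camera calls.

## Working session

There is one attempt and no reset: what is moved stays moved. The work goes in short steps, Python scripts to look and compute and a shell command to move; the robot and the scene stay as the last step left them, time stands still between calls to the robot, and variables do not carry over. Pictures are saved under pics/ and viewed, about 8 in all and at most 12, crops included, and the job is handed in when it is done.

```bash
mkdir -p pics; python3 - <<'E'
from bench import ctrl
import cv2,numpy as np
for n in("scene","top"):
    im=ctrl.get_image(n); cv2.imwrite(f"pics/{n}0.png",im[:,:,::-1])
    p=ctrl.camera_params(n); print(n,np.round(p["K"],1).tolist(),np.round(p["pose"],3).tolist())
s=ctrl.get_state(); print(s)
E
ls
```

```text
scene [[382.4, 0.0, 281.1], [0.0, 382.4, 210.5], [0.0, 0.0, 1.0]] [[0.659, 0.408, -0.632, 1.183], [0.752, -0.353, 0.556, -0.547], [0.004, -0.842, -0.539, 0.629], [0.0, 0.0, 0.0, 1.0]]
top [[385.5, 0.0, 278.2], [0.0, 385.5, 208.0], [0.0, 0.0, 1.0]] [[-0.018, -0.993, 0.114, 0.415], [-0.999, 0.021, 0.025, 0.007], [-0.028, -0.113, -0.993, 1.05], [0.0, 0.0, 0.0, 1.0]]
{'time': 0.1, 'joint_positions': array([-1.19386104,  0.32173093, -0.07005424,  1.45154786,  0.02262544,
        1.37080502, -0.05690246]), 'qd': array([-8.97513952e-05, -2.13314363e-03, -1.73745082e-03, -4.75622980e-03,
       -1.52861577e-04,  1.46677535e-04, -7.46382336e-04]), 'joint_torque': array([ 3.01033460e-04, -4.92571735e+01, -4.05530585e-01, -3.13399494e+01,
       -6.40937034e-02,  3.95006652e-02,  8.51635400e-05]), 'position': array([0.23059853, 0.60719184, 0.2215849 ]), 'tool_rot': array([-5.66784087e-01, -3.08985716e+00,  2.66351034e-03]), 'ft_force': array([0.39345777, 0.30939449, 0.05696016]), 'torque': array([-0.01547511,  0.00874385,  0.02344883]), 'grip_width': 0.9999547670493732}
pics
```

View pics/top0.png

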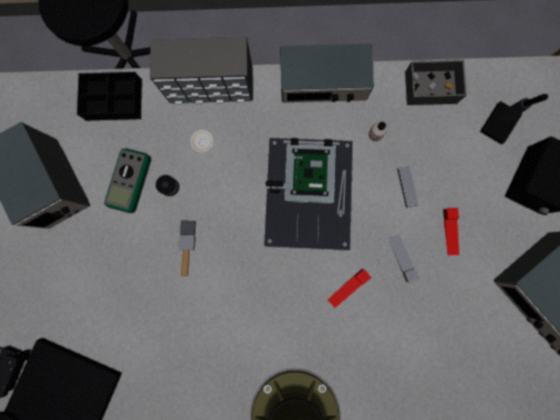

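View pics/scene0.png

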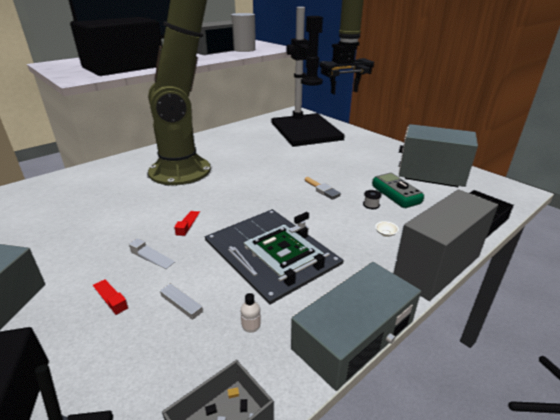

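The top view shows these candidates:
- grey piece at (403,258), with a head at its lower end (411,278). In the scene view its head is at (137,245), so this is the wedge.
- level grey bar at (408,187), which is the block.
- red wedges at (350,288) and (452,232), not wanted.

The T-knob is at (276,183). One close crop to check.

```bash
python3 - <<'E'
import cv2,numpy as np
t=cv2.imread("pics/top0.png")
a=cv2.resize(t[130:255,258:360],None,fx=4.7,fy=4.7,interpolation=cv2.INTER_CUBIC)  # stage
b=cv2.resize(t[228:288,380:425],None,fx=6.5,fy=6.5,interpolation=cv2.INTER_CUBIC)
c=np.zeros((max(len(a),len(b)),a.shape[1]+b.shape[1]+5,3),np.uint8)
c[:len(a),:a.shape[1]]=a;c[:len(b),a.shape[1]+5:]=b
print(a.shape,b.shape,c.shape);cv2.imwrite("pics/c1.png",c)
E
```

```text
(588, 479, 3) (390, 292, 3) (588, 776, 3)
```

View pics/c1.png

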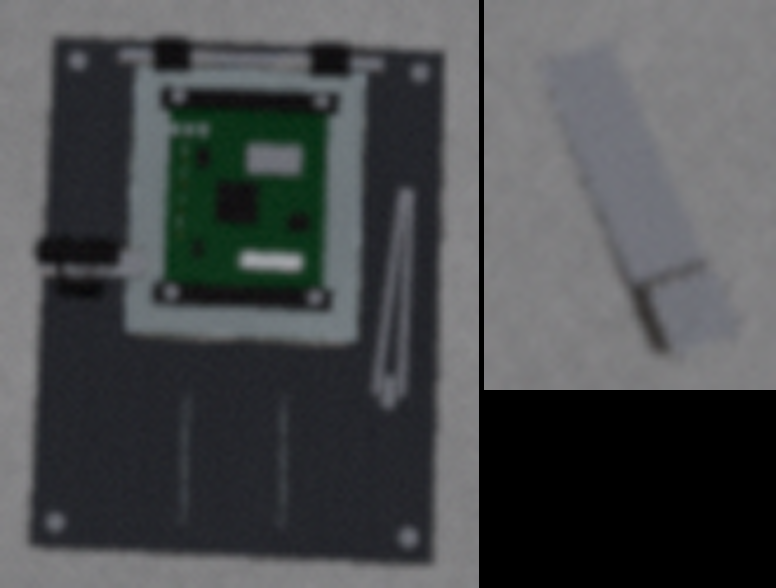

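The stage fills crop (30..443, 38..562), with the T-handle closed at about (78,252). The right-hand piece has a step and a raised head at its lower end (700,310) and a thin end at (580,53), so it is the grey wedge.

```bash
cat > h.py <<'E'
from bench import ctrl
import numpy as np
from scipy.spatial.transform import Rotation as R
def ray(n,uv,z):
    p=ctrl.camera_params(n);K=np.array(p["K"]);T=np.array(p["pose"])
    d=T[:3,:3]@np.linalg.solve(K,[uv[0],uv[1],1]);o=T[:3,3]
    return o+d*(z-o[2])/d[2]
def proj(n,X):
    p=ctrl.camera_params(n);K=np.array(p["K"]);T=np.array(p["pose"])
    c=K@(T[:3,:3].T@(np.asarray(X)-T[:3,3]));return c[:2]/c[2]
def crop(n,box,f,name):
    import cv2
    im=ctrl.get_image(n)[:,:,::-1];x0,y0,x1,y1=box
    cv2.imwrite(name,cv2.resize(im[y0:y1,x0:x1],None,fx=f,fy=f,interpolation=cv2.INTER_CUBIC))
def delta(pos,yaw):
    """tool-frame shift mm / rotvec to reach TCP pos, pointing down, tool y (jaw) world yaw mod pi"""
    s=ctrl.get_state();Rc=R.from_rotvec(s["tool_rot"]);best=None
    for k in(0,1):
        a=yaw+k*np.pi;y=np.array([np.cos(a),np.sin(a),0]);z=np.array([0,0,-1.])
        Rt=R.from_matrix(np.c_[np.cross(y,z),y,z]);rv=(Rc.inv()*Rt).as_rotvec()
        if best is None or np.linalg.norm(rv)<np.linalg.norm(best):best=rv
    d=Rc.inv().apply(np.array(pos)-s["position"])*1e3
    print("shift",np.round(d,1),"turn",np.round(best,3),"t",round(s["time"],2))
E
python3 - <<'E'
from h import *
f=lambda x,y,s,ox,oy:((x+.5)/s-.5+ox,(y+.5)/s-.5+oy)
C=[ray("top",f(x,y,4.7,258,130),.014) for x,y in[(55,38),(443,53),(432,562),(30,546)]]
TL,TR,BR,BL=C;print(np.round(C,4))
print("w",np.linalg.norm(TL-TR),np.linalg.norm(BL-BR),"l",np.linalg.norm(TL-BL),np.linalg.norm(TR-BR))
c=np.mean(C,0);ex=(TL+TR-BL-BR);ey=TL+BL-TR-BR
yaw=(np.arctan2(ex[1],ex[0])+np.arctan2(-ey[0],ey[1]))/2
print("centre",c,"yaw",yaw,np.arctan2(ex[1],ex[0]),np.arctan2(-ey[0],ey[1]))
S=R.from_euler('z',yaw)
k=c+S.apply([.01,.092,.06]);k[2]=.074;print("knob pred",k,"seen",ray("top",f(78,250,4.7,258,130),.084))
b=c+S.apply([-.022,0,0]);print("bar",b)
g=lambda x,y:f(x-484,y,6.5,380,228)
tip=ray("top",g(579,53),.003);hb=ray("top",g(706,338),.03);hf=ray("top",g(675,276),.03)
print("tip",tip,"hb",hb,"hf",hf,np.linalg.norm((tip-hb)[:2]))
E
```

```text
[[ 0.7298  0.0546  0.014 ]
 [ 0.7148 -0.1721  0.014 ]
 [ 0.4195 -0.1541  0.014 ]
 [ 0.4328  0.0735  0.014 ]]
w 0.22710535099185283 0.22794458593153036 l 0.2976738085514502 0.2958363386107446
centre [ 0.57421285 -0.04952998  0.014     ] yaw -0.06222413195296274 -0.06216236526767971 -0.062285898638245775
knob pred [0.58991442 0.04167013 0.074     ] seen [0.59038813 0.04073389 0.084     ]
bar [ 0.55225543 -0.04816193  0.014     ]
tip [ 0.45326749 -0.27674199  0.003     ] hb [ 0.3383388  -0.31359462  0.03      ] hf [ 0.3628774  -0.30275868  0.03      ] 0.12069266160635467
```

```bash
python3 - <<'E'
from h import *
s=ctrl.get_state();print(np.round(R.from_rotvec(s["tool_rot"]).as_matrix(),3))
delta([.590,.0415,.16],-.062)
E
```

```text
[[-0.935  0.355 -0.   ]
 [ 0.355  0.935 -0.002]
 [-0.    -0.002 -1.   ]]
shift [-536.8 -401.2   62.3] turn [-1.00e-03  1.00e-03  1.27e+00] t 0.1
```

```bash
for i in 1; do python3 -m creep '[[[1,-540,-400,0,0,0,1.27],[1,-540,-400,0,0,0,1.27],[1,-540,-400,0,0,0,1.27],[1,-540,-400,0,0,0,1.27],[1,-540,-400,0,0,0,1.27]]]'; done; python3 -c "
from h import *
delta([.590,.0415,.16],-.062)"
```

```text
time: 0.6
position: [0.3664, 0.3952, 0.2222]
tool_rot: [-1.667, -2.663, 0.001]
ft_force: [0.9, 0.7, -0.0]
grip_width: 1.002
shift [-415.8   46.8   62.2] turn [-0.     0.     0.514] t 0.6
```

```bash
python3 -m creep '[[[1,-416,47,0,0,0,0.51],[1,-416,47,0,0,0,0.51],[1,-416,47,0,0,0,0.51],[1,-416,47,0,0,0,0.51],[1,-416,47,0,0,0,0.51]]]'; python3 -c "
from h import *
delta([.590,.0415,.11],-.062);print(ctrl.get_state()['joint_positions'])"
```

```text
time: 1.1
position: [0.5012, 0.185, 0.2224]
tool_rot: [-2.28, -2.161, -0.0]
ft_force: [1.5, 0.6, -0.3]
grip_width: 0.998
shift [-138.6   96.3  112.4] turn [-0.    -0.     0.009] t 1.1
[-0.75271893  0.07076063  0.36878509  1.75156152 -0.02657875  1.32411507
 -0.43146322]
```

```bash
python3 -m creep '[[[0.6,-138,96,50,0,0,0.01],[0.6,-138,96,50,0,0,0.01],[0.6,-138,96,60,0,0,0.01],[0.6,-138,96,80,0,0,0.01],[0.6,-138,96,80,0,0,0.01]]]'; python3 -c "
from h import *
delta([.590,.0415,.11],-.062)
crop('top',(258,150,318,220),8,'pics/k1.png')
s=ctrl.get_state();print(s['position'])"
```

```text
time: 1.6
position: [0.5876, 0.038, 0.1379]
tool_rot: [-2.296, -2.142, 0.013]
ft_force: [-0.5, -0.1, -0.6]
grip_width: 0.646
shift [ 3.8  2.3 27.9] turn [-0.007  0.005 -0.008] t 1.6
[0.58799751 0.0413485  0.13985311]
```

View pics/k1.png

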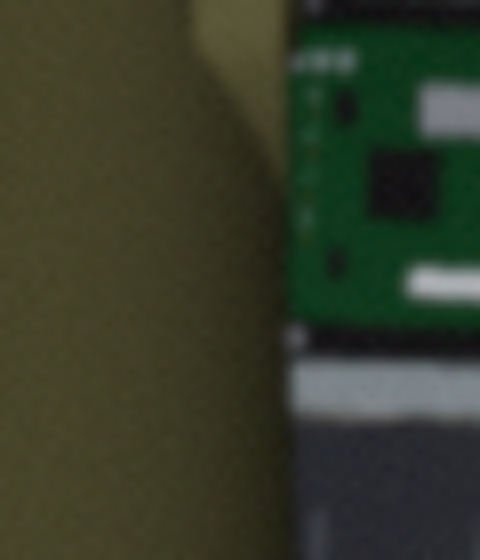

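The arm hides the knob in the top view. The two earlier knob estimates agreed within 1 mm, so I'm descending and watching the force.

```bash
python3 -m creep '[[[0.6,0,2,30,0,0,0],[0.6,0,2,45,0,0,0],[0.6,0,2,58,0,0,0],[0.6,0,2,68,0,0,0],[0.6,0,2,73,0,0,0]]]'; python3 -c "
from h import *
delta([.590,.0415,.066],-.062)
u=proj('scene',[.59,.0415,.074]).astype(int);print(u)
crop('scene',(u[0]-50,u[1]-60,u[0]+40,u[1]+30),7,'pics/k2.png')"
```

```text
time: 2.15
position: [0.5911, 0.0445, 0.069]
tool_rot: [-2.288, -2.152, 0.0]
ft_force: [-0.6, -0.9, 0.9]
grip_width: 0.599
shift [-3.1 -0.9  3. ] turn [-0.001 -0.     0.001] t 2.15
[300 217]
```

View pics/k2.png

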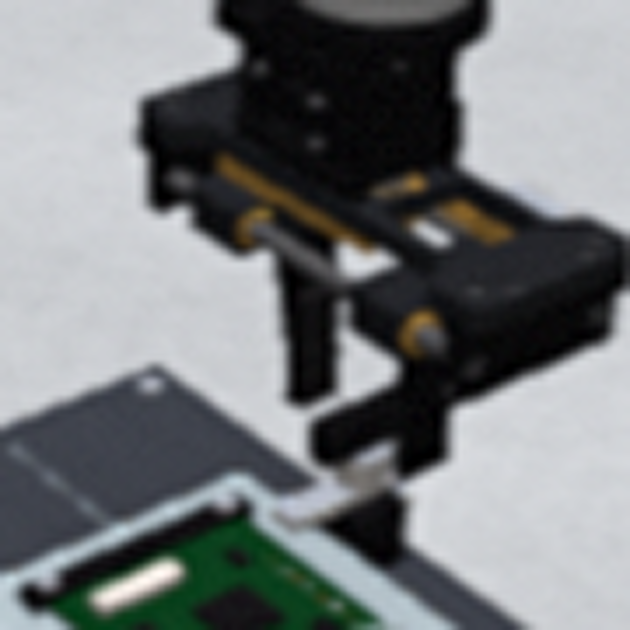

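The fingers straddle the handle; the tongue at (340,490) lies over the plate edge. Centring by 3 mm along the handle and closing.

```bash
python3 -m creep '[[[0.6,-3,-1,2,0,0,0],[0,-3,-1,2,0,0,0],[0,-3,-1,2,0,0,0],[0,-3,-1,2,0,0,0],[0,-3,-1,2,0,0,0]]]' 25; python3 -c "
from h import *
s=ctrl.get_state();print(s['position'],s['ft_force'],s['joint_positions'])"
```

```text
time: 2.7
position: [0.5905, 0.0411, 0.0679]
tool_rot: [2.289, 2.151, 0.001]
ft_force: [0.4, -0.4, -0.2]
grip_width: 0.321
[0.59049226 0.04112038 0.06793042] [ 0.43795289 -0.44393403 -0.16725715] [-0.51705219  0.34323803  0.47909205  1.79092234 -0.18013098  1.0499222
 -0.03384034]
```

```bash
python3 -m creep '[[[0,0,0,0,0,0,0],[0,0,0,0,0,0,0],[0,0,0,0,0,0,0],[0,0,0,0,0,0,0]]]'; python3 -c "
from h import *
s=ctrl.get_state();print(s['position'],s['ft_force'],s['torque'])"
```

```text
time: 3.1
position: [0.5924, 0.0409, 0.0679]
tool_rot: [2.287, 2.149, 0.005]
ft_force: [5.4, -0.1, -3.6]
grip_width: 0.136
[0.59238881 0.04089149 0.06788376] [ 5.41698623 -0.10824035 -3.61736744] [-0.17081973 -1.12131599 -0.02737566]
```

Gripped (11.8 mm). Turning anticlockwise, which is negative about tool z, with a 2 mm recentring.

```bash
python3 -m creep '[[[0,0,2,0,0,0,-0.14],[0,0,2,0,0,0,-0.28],[0,0,2,0,0,0,-0.42],[0,0,2,0,0,0,-0.56],[0,0,2,0,0,0,-0.7]]]'; python3 -c "
from h import *
s=ctrl.get_state();print(s['ft_force'],s['torque'],s['joint_positions'][6])"
python3 -m creep '[[[0,0,0,0,0,0,-0.14],[0,0,0,0,0,0,-0.28],[0,0,0,0,0,0,-0.42],[0,0,0,0,0,0,-0.56],[0,0,0,0,0,0,-0.7]]]'; python3 -c "
from h import *
delta([.592,.041,.067],1.51)
s=ctrl.get_state();print(s['ft_force'],s['torque'],s['joint_positions'][6])"
```

```text
time: 3.6
position: [0.5929, 0.041, 0.0678]
tool_rot: [1.404, 2.809, 0.001]
ft_force: [1.1, 0.7, 0.3]
grip_width: 0.137
[1.09801876 0.66686793 0.33348861] [ 0.00713262 -0.13865645 -0.03904282] 0.63623092124844
time: 4.1
position: [0.5931, 0.0413, 0.0678]
tool_rot: [0.355, 3.12, 0.001]
ft_force: [2.0, 0.5, 0.2]
grip_width: 0.13
shift [ 1.  -0.6  0.8] turn [ 0.001  0.002 -0.166] t 4.1
[2.04916209 0.48644013 0.1697509 ] [ 0.10880727 -0.37392945  0.02458113] 1.30304532458087
```

Now the last 0.17 rad to the stop, then open and rise.

```bash
python3 -m creep '[[[0,0,0,0,0,0,-0.12],[0,0,0,0,0,0,-0.16],[0,0,0,0,0,0,-0.16],[0.5,0,0,0,0,0,-0.16],[0.5,0,0,0,0,0,-0.16]]]';python3 -m creep '[[[0.5,0,0,0,0,0,0],[0.5,0,0,0,0,0,0],[0.5,0,0,-20,0,0,0],[0.5,0,0,-50,0,0,0],[0.5,0,0,-90,0,0,0]]]'; python3 -c "
from h import *
delta([.351,-.308,.12],.31+np.pi/2)
s=ctrl.get_state();print(s['position'],s['ft_force'],s['torque'],s['joint_positions'])"
```

```text
time: 4.6
position: [0.5918, 0.0406, 0.0674]
tool_rot: [-0.116, -3.138, 0.001]
ft_force: [0.6, -0.5, -0.1]
grip_width: 0.244
time: 5.1
position: [0.5906, 0.0407, 0.1567]
tool_rot: [-0.115, -3.135, 0.001]
ft_force: [0.8, 1.1, -0.3]
grip_width: 0.496
shift [ 213.3 -365.2   38. ] turn [-0.    -0.004 -0.383] t 5.1
[0.59061177 0.04066043 0.15666453] [ 0.82234616  1.05116195 -0.29517986] [ 0.0485084  -0.06024531 -0.02570886] [-0.31872249  0.24211632  0.23874202  1.69205413 -0.06001684  1.21896099
  1.43190787]
```

```bash
python3 -m creep '[[[0.7,213,-365,0,0,0,-0.38],[0.7,213,-365,0,0,0,-0.38],[0.7,213,-365,0,0,0,-0.38],[0.7,213,-365,0,0,0,-0.38],[0.7,213,-365,0,0,0,-0.38]]]' ; python3 -c "
from h import *
delta([.351,-.308,.12],.31+np.pi/2)"
```

```text
time: 5.6
position: [0.4494, -0.1668, 0.1577]
tool_rot: [-0.48, 3.104, 0.0]
ft_force: [0.5, -0.7, 0.5]
grip_width: 0.695
shift [ 136.5 -104.9   37.6] turn [ 0.     0.001 -0.003] t 5.6
```

```bash
python3 -m creep '[[[0.7,136,-105,0,0,0,0],[0.7,136,-105,0,0,0,0],[0.7,136,-105,0,0,0,0],[0.7,136,-105,30,0,0,0],[0.7,136,-105,60,0,0,0]]]' ; python3 -c "
from h import *
delta([.351,-.308,.12],.31+np.pi/2)
import cv2
t=ctrl.get_image('top')[:,:,::-1];s=ctrl.get_image('scene')[:,:,::-1]
a=cv2.resize(t[150:210,258:318],None,fx=6,fy=6,interpolation=2);b=cv2.resize(s[200:300,100:200],None,fx=4.3,fy=4.3,interpolation=2)
c=np.zeros((430,790,3),np.uint8);c[:360,:360]=a;c[:,360:]=b;cv2.imwrite('pics/w1.png',c)
for p in([.351,-.308,.03],[.338,-.3136,.03],[.453,-.2767,0]):print(proj('scene',p))"
```

```text
time: 6.1
position: [0.3511, -0.3106, 0.0981]
tool_rot: [-0.469, 3.104, -0.004]
ft_force: [1.6, 0.5, -0.8]
grip_width: 0.7
shift [ -0.7   2.4 -21.9] turn [-0.003  0.002 -0.01 ] t 6.1
[136.88884985 242.15471761]
[132.68504884 240.70245268]
[168.64279029 265.62773471]
```

View pics/w1.png

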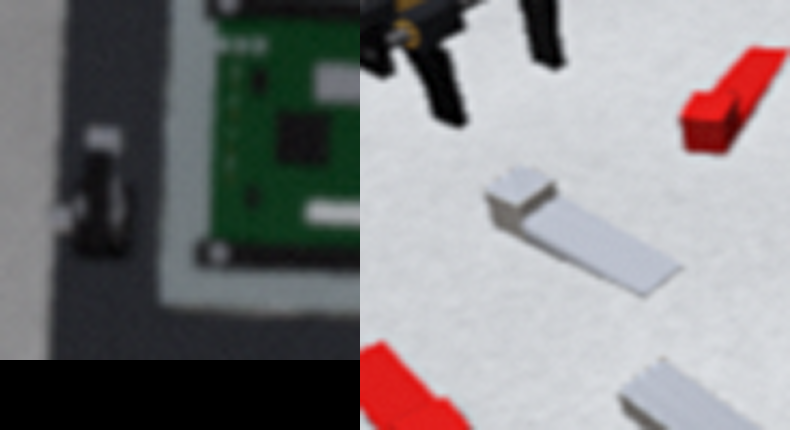

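The left half shows the knob open: handle along the stage x, tongue off the plate at (103,138). On the right the wedge head is at crop (520,184) and its tip at (664,282). Refining its pose from this view.

```bash
python3 -c "
from h import *
h=ray('scene',(100+160/4.3-.4,200+184/4.3-.4),.03);t=ray('scene',(100+304/4.3-.4,200+281/4.3-.4),.002)
d=(t-h)[:2];print(h,t,np.linalg.norm(d),np.arctan2(d[1],d[0]))
delta([.351,-.308,.005],.31+np.pi/2)"
```

```text
[ 0.35182069 -0.3085705   0.03      ] [ 0.455675  -0.2732529  0.002    ] 0.10969526111098803 0.32780006222832087
shift [-0.8 -3.5 89.5] turn [ 0.005 -0.005 -0.005] t 6.2
```

```bash
python3 -m creep '[[[0.7,-1.4,-4.3,20,0,0,-0.015],[0.7,-1.4,-4.3,45,0,0,-0.015],[0.7,-1.4,-4.3,65,0,0,-0.015],[0.7,-1.4,-4.3,78,0,0,-0.015],[0.7,-1.4,-4.3,84,0,0,-0.015]]]' ; python3 -c "
from h import *
delta([.3518,-.3086,.006],.32+np.pi/2)"
```

```text
time: 6.7
position: [0.356, -0.3096, 0.0133]
tool_rot: [0.506, -3.1, -0.001]
ft_force: [0.3, -0.6, 0.2]
grip_width: 0.7
shift [3.7 2.2 7.3] turn [ 0.001 -0.     0.003] t 6.7
```

```bash
python3 -m creep '[[[0.7,2,1.5,6,0,0,0],[0.7,2,1.5,6,0,0,0],[0,2,1.5,6,0,0,0],[0,2,1.5,6,0,0,0],[0,2,1.5,6,0,0,0]]]' 30; python3 -m creep '[[[0,0,0,0,0,0,0],[0,0,0,0,0,0,0],[0,0,0,0,0,0,0],[0,0,0,0,0,0,0]]]'; python3 -c "
from h import *
delta([.3518,-.3086,.006],.32+np.pi/2)"
```

```text
time: 7.2
position: [0.3537, -0.3096, 0.0081]
tool_rot: [-0.504, 3.1, -0.001]
ft_force: [0.0, -0.3, 0.4]
grip_width: 0.512
time: 7.6
position: [0.3535, -0.3095, 0.0077]
tool_rot: [-0.504, 3.101, -0.0]
ft_force: [-0.5, -0.3, 2.0]
grip_width: 0.342
shift [1.3 1.4 1.7] turn [-0.     0.     0.002] t 7.6
```

Gripped at 29.8 mm, so the width matches. Lifting and carrying it to the clear run.

```bash
python3 -m creep '[[[0,0,0,-15,0,0,0],[0,0,0,-40,0,0,0],[0,0,0,-70,0,0,0],[0,0,0,-90,0,0,0],[0,0,0,-100,0,0,0]]]' 50; python3 -c "
from h import *
delta([.455,-.0425,.10],-.062+np.pi/2);s=ctrl.get_state();print(s['ft_force'],s['joint_positions'],s['grip_width'])"
```

```text
time: 8.1
position: [0.3535, -0.3096, 0.1087]
tool_rot: [-0.504, 3.1, -0.001]
ft_force: [0.6, 0.0, -2.8]
grip_width: 0.337
shift [-180.8  221.2    8.7] turn [-0.001  0.001  0.384] t 8.1
[ 0.58918136  0.01189539 -2.81997047] [ 0.1388278   0.01849715  0.53356589  2.04156445 -0.0112298   1.08277565
  2.57056847] 0.33731343534536934
```

```bash
python3 -m creep '[[[0,-181,221,0,0,0,0.38],[0,-181,221,0,0,0,0.38],[0,-181,221,0,0,0,0.38],[0,-181,221,0,0,0,0.38],[0,-181,221,0,0,0,0.38]]]'; python3 -c "
from h import *
delta([.455,-.0425,.10],-.062+np.pi/2)"
```

```text
time: 8.6
position: [0.4327, -0.098, 0.1064]
tool_rot: [-0.093, -3.138, -0.001]
ft_force: [1.7, 0.2, -3.6]
grip_width: 0.34
shift [-19.   56.7   6.4] turn [ 0.    -0.002  0.003] t 8.6
```

```bash
python3 -m creep '[[[0,-5,57,0,0,0,0],[0,-2,57,0,0,0,0],[0,2,57,15,0,0,0],[0,4,57,35,0,0,0],[0,4,57,45,0,0,0]]]'; python3 -c "
from h import *
delta([.432,-.0408,.027],-.062+np.pi/2)
crop('scene',(195,190,335,290),5.6,'pics/p1.png')
S=R.from_euler('z',-.062);c=np.array([.576,-.0498,0])
for p in([-.022,0,.022],[-.036,0,.053-.0217+.014]):print((proj('scene',c+S.apply(p))-[195,190])*5.6)"
```

```text
time: 9.1
position: [0.4301, -0.0428, 0.06]
tool_rot: [-0.09, -3.135, 0.0]
ft_force: [-0.4, -0.1, -3.9]
grip_width: 0.341
shift [-2.   2.1 33. ] turn [-0.    -0.005  0.004] t 9.1
[393.94060427 284.0313891 ]
[375.50200427 229.64944583]
```

View pics/p1.png

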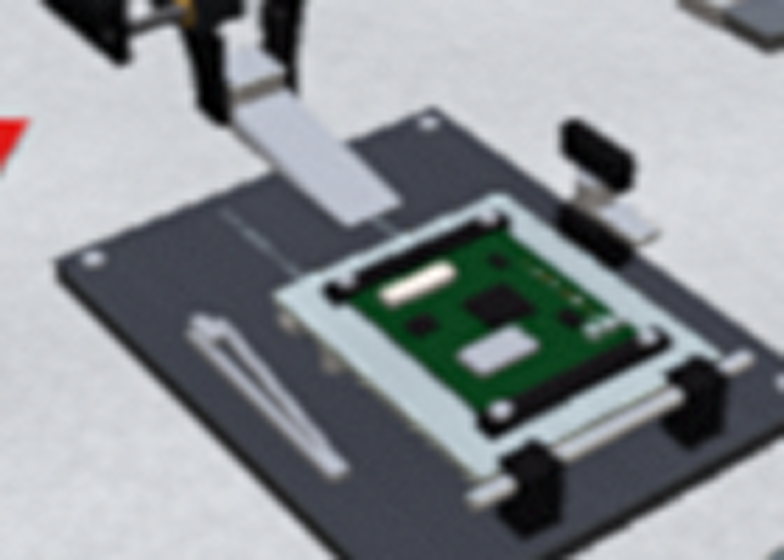

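The wedge is centred over the run, level, tip at (374,216) where predicted and clear of the plate edge. The knob is open. Lowering onto the base.

```bash
python3 -m creep '[[[0,-1,2,10,0,0,0],[0,-1,2,22,0,0,0],[0,-1,2,30,0,0,0],[0,-1,2,34,0,0,0],[0,-1,2,35,0,0,0]]]'; python3 -c "
from h import *
delta([.432,-.0408,.0217],-.062+np.pi/2)
s=ctrl.get_state();print(s['position'],s['ft_force'],s['torque'])"
```

```text
time: 9.65
position: [0.4335, -0.0409, 0.027]
tool_rot: [-0.091, -3.139, 0.0]
ft_force: [0.3, 0.2, -3.1]
grip_width: 0.339
shift [ 1.5 -0.   5.3] turn [-0.    -0.001  0.004] t 9.65
[ 0.43354554 -0.04085632  0.02699154] [ 0.30029201  0.22320921 -3.0825649 ] [ 0.0624089   0.19164066 -0.03261317]
```

```bash
python3 -m creep '[[[0,0,0,2,0,0,0.004],[0,0,0,4,0,0,0.004],[0,0,0,5,0,0,0.004],[0,0,0,5,0,0,0.004],[0,0,0,5,0,0,0.004]]]'; python3 -c "
from h import *
s=ctrl.get_state();print(s['position'],s['ft_force'],s['torque'])"
```

```text
time: 10.15
position: [0.434, -0.0408, 0.0227]
tool_rot: [0.097, 3.14, 0.0]
ft_force: [-0.2, -0.4, -4.0]
grip_width: 0.34
[ 0.43398822 -0.04076228  0.0226754 ] [-0.19949718 -0.36882796 -4.01596471] [0.03213703 0.07388564 0.02254203]
```

```bash
python3 -m creep '[[[0,0,0,0.5,0,0,0],[0,0,0,1,0,0,0],[0,0,0,1.5,0,0,0],[0,0,0,1.5,0,0,0]]]'; python3 -c "
from h import *
s=ctrl.get_state();print(s['position'],s['ft_force'],s['torque'])"
```

```text
time: 10.55
position: [0.434, -0.0408, 0.0216]
tool_rot: [0.097, 3.14, 0.0]
ft_force: [-3.1, -0.2, 5.0]
grip_width: 0.346
[ 0.43402264 -0.04075083  0.02163103] [-3.05275184 -0.20974373  4.99367625] [0.06090798 0.62462389 0.0185535 ]
```

In contact with the base at the expected height. Regripping so the sole seats flat.

```bash
python3 -m creep '[[[0.42,0,0,0,0,0,0],[0.42,0,0,0,0,0,0],[0.42,0,0,0,0,0,0],[0,0,0,0,0,0,0],[0,0,0,0,0,0,0]]]' 50;  python3 -m creep '[[[0,0,0,0,0,0,0],[0,0,0,0,0,0,0],[0,0,0,0,0,0,0]]]';python3 -c "
from h import *
s=ctrl.get_state();print(s['position'],s['ft_force'],s['torque'])
import cv2
t=ctrl.get_image('top')[:,:,::-1];s=ctrl.get_image('scene')[:,:,::-1]
b=cv2.resize(s[195:265,215:315],None,fx=7.5,fy=7.5,interpolation=2);cv2.imwrite('pics/p2.png',b)
S=R.from_euler('z',-.062);c=np.array([.576,-.0498,0])
for p in([-.022,0,.022],[-.036,.015,.017],[-.036,-.015,.017]):print((proj('scene',c+S.apply(p))-[215,195])*7.5)"
```

```text
time: 11.05
position: [0.434, -0.0408, 0.021]
tool_rot: [0.097, 3.14, 0.0]
ft_force: [-0.2, 1.1, -1.1]
grip_width: 0.342
time: 11.35
position: [0.434, -0.0407, 0.021]
tool_rot: [0.097, 3.14, 0.0]
ft_force: [0.6, 0.1, -1.9]
grip_width: 0.34
[ 0.43399128 -0.04071929  0.02101088] [ 0.56764913  0.07769538 -1.90415012] [ 0.03503243 -0.21274087  0.04040186]
[377.59902358 342.89918183]
[389.16713305 319.70705587]
[319.838693   350.79977433]
```

View pics/p2.png

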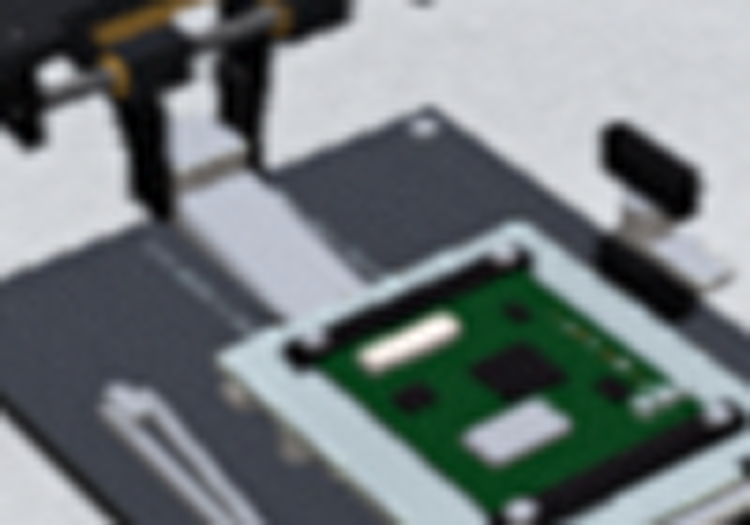

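Square and centred. Pushing in along tool -x, fast to just short of contact and then slowly on force.

```bash
python3 -m creep '[[[0,-6,0,0.3,0,0,0],[0,-14,0,0.3,0,0,0],[0,-22,0,0.3,0,0,0],[0,-30,0,0.3,0,0,0],[0,-36,0,0.3,0,0,0]]]'; python3 -c "
from h import *
s=ctrl.get_state();print(s['position'],s['ft_force'],s['torque'])"; python3 -m creep '[[[0,-1,0,0,0,0,0],[0,-2,0,0,0,0,0],[0,-3,0,0,0,0,0],[0,-4,0,0,0,0,0],[0,-4,0,0,0,0,0]]]'; python3 -c "
from h import *
s=ctrl.get_state();print(s['position'],s['ft_force'],s['torque'])"
```

```text
time: 11.95
position: [0.467, -0.0429, 0.021]
tool_rot: [-0.097, -3.133, -0.001]
ft_force: [-11.5, 0.4, 15.6]
grip_width: 0.339
[ 0.46698333 -0.04285517  0.02100342] [-11.5123033    0.4385948   15.58486981] [0.15414093 2.35434562 0.02108977]
time: 12.45
position: [0.4707, -0.0431, 0.021]
tool_rot: [-0.097, -3.133, -0.001]
ft_force: [-9.3, 0.7, 13.4]
grip_width: 0.343
[ 0.47074792 -0.04308492  0.02101788] [-9.29722273  0.74545172 13.35309352] [0.15140343 2.01219206 0.01306685]
```

The arm is pressing down about 15 N, so much of the drag is base friction. Relieving the height before going on.

```bash
python3 -m creep '[[[0,0,0,-0.3,0,0,0],[0,0,0,-0.6,0,0,0],[0,0,0,-0.6,0,0,0]]]'; python3 -c "
from h import *
s=ctrl.get_state();print(s['position'],s['ft_force'],s['torque'],s['tool_rot'])"; python3 -m creep '[[[0,-1,0,0,0,0,0],[0,-2,0,0,0,0,0],[0,-3,0,0,0,0,0],[0,-3,0,0,0,0,0]]]'; python3 -c "
from h import *
s=ctrl.get_state();print(s['position'],s['ft_force'],s['torque'],s['tool_rot'])"
```

```text
time: 12.75
position: [0.4725, -0.0432, 0.021]
tool_rot: [-0.097, -3.137, -0.0]
ft_force: [-4.9, -0.3, 3.8]
grip_width: 0.345
[ 0.47254072 -0.04321404  0.02104176] [-4.88106041 -0.26154824  3.76966737] [ 0.12143116  1.00418284 -0.0195325 ] [-9.71104965e-02 -3.13740969e+00 -2.37227450e-04]
time: 13.15
position: [0.4772, -0.0435, 0.0211]
tool_rot: [0.097, 3.139, -0.0]
ft_force: [-0.9, 0.7, -1.9]
grip_width: 0.34
[ 0.47720014 -0.04346438  0.02107594] [-0.89794638  0.70692653 -1.85125664] [0.07652842 0.29496061 0.02112354] [ 9.70213886e-02  3.13942125e+00 -1.24384570e-04]
```

```bash
for k in 1; do python3 -m creep '[[[0,-1,0,0,0,0,0],[0,-2,0,0,0,0,0],[0,-3,0,0,0,0,0],[0,-3,0,0,0,0,0]]]'; python3 -m creep '[[[0,-1,0,0,0,0,0],[0,-2,0,0,0,0,0],[0,-3,0,0,0,0,0],[0,-3,0,0,0,0,0]]]'; done
```

```text
time: 13.55
position: [0.4784, -0.0435, 0.0211]
tool_rot: [-0.097, -3.137, -0.0]
ft_force: [-6.7, -0.5, 2.3]
grip_width: 0.34
time: 13.95
position: [0.479, -0.0436, 0.021]
tool_rot: [-0.097, -3.132, -0.001]
ft_force: [-13.4, 0.2, 11.1]
grip_width: 0.345
```

Bar contact came at TCP x ≈ 0.478, as predicted. A 3.5 mm lift therefore needs about 23 mm more, to x ≈ 0.501. Going on with a little height relief.

```bash
python3 -m creep '[[[0,-1,0,-0.4,0,0,0],[0,-2,0,-0.4,0,0,0],[0,-3,0,-0.4,0,0,0],[0,-3,0,-0.4,0,0,0]]]'; python3 -m creep '[[[0,-1,0,-0.3,0,0,0],[0,-2,0,-0.3,0,0,0],[0,-3,0,-0.3,0,0,0],[0,-3,0,-0.3,0,0,0]]]'
```

```text
time: 14.35
position: [0.4795, -0.0436, 0.021]
tool_rot: [-0.097, -3.127, -0.001]
ft_force: [-19.2, 0.2, 14.9]
grip_width: 0.335
time: 14.75
position: [0.4822, -0.0438, 0.021]
tool_rot: [-0.097, -3.126, -0.001]
ft_force: [-19.4, 2.1, 12.7]
grip_width: 0.343
```

The tool is pitching about 0.014 rad under load, which presses the tip down. Countering it with ry.

```bash
python3 -m creep '[[[0,-1,0,-0.1,0,-0.006,0],[0,-2,0,-0.1,0,-0.013,0],[0,-3,0,-0.1,0,-0.013,0],[0,-3,0,-0.1,0,-0.013,0]]]';python3 -c "
from h import *
s=ctrl.get_state();print(s['torque'],R.from_rotvec(s['tool_rot']).as_matrix()[:,2])"; python3 -m creep '[[[0,-1,0,0,0,0,0],[0,-2,0,0,0,0,0],[0,-3,0,0,0,0,0],[0,-3,0,0,0,0,0]]]';python3 -c "
from h import *
s=ctrl.get_state();print(s['torque'],R.from_rotvec(s['tool_rot']).as_matrix()[:,2])"
```

```text
time: 15.15
position: [0.484, -0.0439, 0.021]
tool_rot: [-0.097, -3.137, -0.001]
ft_force: [-20.8, 2.3, 17.7]
grip_width: 0.342
[ 0.33556928  4.55418163 -0.03464282] [-3.47453447e-03  6.77747089e-04 -9.99993734e-01]
time: 15.55
position: [0.4872, -0.0441, 0.021]
tool_rot: [-0.097, -3.137, -0.001]
ft_force: [-20.3, 1.9, 14.9]
grip_width: 0.342
[0.32570919 4.40874724 0.02278612] [-3.09648246e-03  6.16974894e-04 -9.99995016e-01]
```

```bash
python3 -m creep '[[[0,-1,0,-0.6,0,0,0],[0,-2,0,-0.6,0,0,0],[0,-3,0,-0.6,0,0,0],[0,-3,0,-0.6,0,0,0]]]';python3 -m creep '[[[0,-1,0,-0.1,0,0,0],[0,-2,0,-0.1,0,0,0],[0,-3,0,-0.1,0,0,0],[0,-3,0,-0.1,0,0,0]]]';python3 -c "
from h import *
s=ctrl.get_state();print(s['torque'],R.from_rotvec(s['tool_rot']).as_matrix()[:,2])"
```

```text
time: 15.95
position: [0.4914, -0.0444, 0.021]
tool_rot: [-0.097, -3.14, -0.0]
ft_force: [-13.7, 0.9, 6.0]
grip_width: 0.341
time: 16.35
position: [0.4947, -0.0446, 0.0211]
tool_rot: [0.097, 3.14, 0.0]
ft_force: [-12.6, 1.3, 5.1]
grip_width: 0.343
[0.17973268 3.02950679 0.00817998] [ 3.18973557e-04  3.80926608e-05 -9.99999948e-01]
```

```bash
python3 -m creep '[[[0,-1,0,0,0,0,0],[0,-2,0,0,0,0,0],[0,-3,0,0,0,0,0],[0,-3,0,0,0,0,0]]]';python3 -m creep '[[[0,-1,0,0,0,0,0],[0,-2,0,0,0,0,0],[0,-2.5,0,0,0,0,0],[0,-2.5,0,0,0,0,0],[0,-2.5,0,0,0,0,0]]]';python3 -c "
from h import *
s=ctrl.get_state();print(s['torque'],s['position'],s['ft_force'],R.from_rotvec(s['tool_rot']).as_matrix()[:,2])
import cv2
s=ctrl.get_image('scene')[:,:,::-1]
cv2.imwrite('pics/f1.png',cv2.resize(s[195:295,215:325],None,fx=6,fy=6,interpolation=2))"
```

```text
time: 16.75
position: [0.4978, -0.0448, 0.0211]
tool_rot: [0.097, 3.14, 0.0]
ft_force: [-13.1, 1.5, 3.0]
grip_width: 0.335
time: 17.25
position: [0.5002, -0.045, 0.0211]
tool_rot: [0.097, 3.14, 0.0]
ft_force: [-11.6, 1.2, 3.6]
grip_width: 0.343
[ 0.23501528  3.02168555 -0.08490441] [ 0.50024927 -0.04500398  0.02106666] [-11.62070963   1.16394222   3.59702485] [ 4.72053301e-04  2.28312434e-05 -9.99999888e-01]
```

View pics/f1.png

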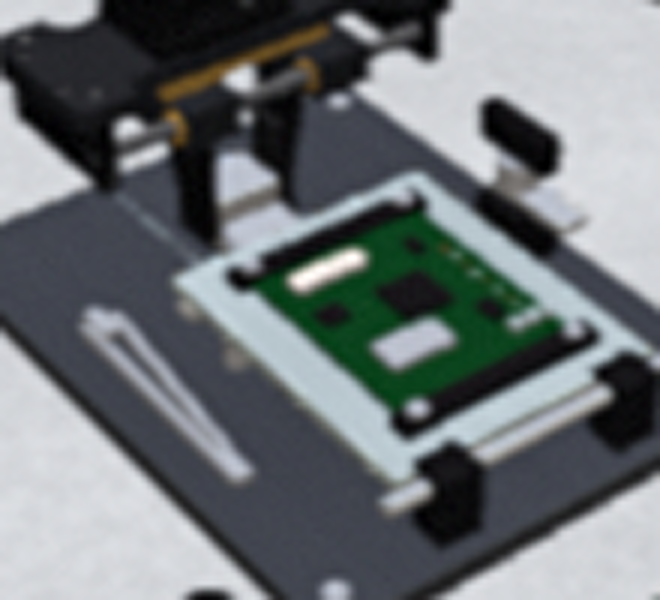

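The wedge is square under the bar, the latch open and the tweezers where they were. Measuring the plate rise from sub-pixel feature motion against the first scene image.

```bash
python3 - <<'E'
from h import *
import cv2
a=cv2.imread('pics/scene0.png',0);bb=ctrl.get_image('scene')[:,:,::-1].copy();cv2.imwrite('pics/now.png',bb);b=cv2.cvtColor(bb,cv2.COLOR_BGR2GRAY)
S=R.from_euler('z',-.062);c=np.array([.576,-.0498,0]);H=c+S.apply([.132,0,.04])
L=lambda X,l:H+S.apply(R.from_euler('y',l/.154).apply(S.inv().apply(X-H)))
for nm,x,y in[("front-right clip",.02,-.042),("front-left clip",.0,.042),("white chip",.015,-.015),("front edge L",-.02,-.06),("rear clip",.11,-.03),("tweezers",-.0,-.085),("base corner",-.14,-.10)]:
    z=.052 if "clip" in nm or "chip" in nm else .044
    if nm in("tweezers","base corner"):z=.016
    X=c+S.apply([x,y,z]);u=np.float32(proj('scene',X)).reshape(1,1,2)
    v,st,e=cv2.calcOpticalFlowPyrLK(a,b,u,None,winSize=(19,19),maxLevel=1)
    p=proj('scene',L(X,.0035))-proj('scene',X)
    print(nm,np.round(u.ravel()),"moved",np.round((v-u).ravel(),2),"expected@3.5",np.round(p,2))
E
```

```text
front-right clip [261. 245.] moved [-0.04 -0.84] expected@3.5 [ 0.05 -0.76]
front-left clip [283. 230.] moved [-0.16 -0.66] expected@3.5 [ 0.08 -0.89]
white chip [269. 240.] moved [-0.11 -0.79] expected@3.5 [ 0.06 -0.79]
front edge L [246. 243.] moved [-0.46 -1.07] expected@3.5 [-0.03 -1.07]
rear clip [288. 263.] moved [ 0.01 -0.15] expected@3.5 [ 0.08 -0.1 ]
tweezers [243. 260.] moved [-0.04 -0.06] expected@3.5 [-0.17 -1.05]
base corner [210. 235.] moved [0.29 0.15] expected@3.5 [-0.31 -1.94]
```

The image motion gives about 3.5 mm and the travel about 3.3 mm. I'll hold half a second to check it is steady, then hand in.

```bash
python3 -m creep '[[[0,0,0,0,0,0,0],[0,0,0,0,0,0,0],[0,0,0,0,0,0,0],[0,0,0,0,0,0,0],[0,0,0,0,0,0,0]]]' && python3 -c "
from bench import ctrl
print(ctrl.close_job())"
```

```text
time: 17.85
position: [0.5003, -0.045, 0.0211]
tool_rot: [0.097, 3.14, 0.0]
ft_force: [-12.4, 0.8, 4.3]
grip_width: 0.342
the job is handed in; nothing more can be done
None
```

The plate is up off its rests by about 3.4 mm. The gripper is still holding the wedge under the bar at a 50 N grip. The job took 17.9 s.

- **Latch:** I turned the T-knob anticlockwise to its stop. Two later pictures show the handle along the stage's x and the tongue off the plate.
- **Wedge:** I laid the grey wedge flat on the base and regripped it so the sole seated. I then pushed it squarely under the bar, which it met about where I had predicted.
- **Lift:** The wedge's travel after contact gives about 3.3 mm. Movement of the plate in the camera image agrees with about 3.5 mm on three of the four front points. The front-left clip reads lower, nearer 2.6 mm.
- **Hold:** Over a final half second the wedge did not move, with a steady push of about 12 N and the tool level.
- **Rest of the bench:** The tweezers have not moved in the image. I did not measure the other items again, but nothing touched them that I know of.
- **Extra pressure:** Early in the push the arm pressed down about 15–18 N and the push reached about 21 N. I corrected the tool's height and pitch, and the push dropped to about 12 N.

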